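Turn the tape stick label-up and set the heat control

ROBOT

A 6-joint arm with a two-finger parallel gripper is mounted at the origin on the work surface. World frame = base frame: x ahead of the robot, y to its left, z up, the work surface at z = 0. Lengths are in mm, angles in rad, forces in N, time in s.
With the tool pointing down it reaches from about 300 to 850 mm from the base axis. Payload 5.4 kg.
Tool frame: the origin (TCP) lies at the very end of the fingers, on their centre line; the grasp point (between the pads) lies 19 mm behind it; z points along the fingers, y is the line along which they close (so a half turn about z gives the same grasp; the last joint's range is limited). The gripper opens to 85 mm and grips with 20 to 120 N. Pads are 22 mm wide; open, the fingers measure 114 mm over their backs; the gripper's body (76 mm by 85 mm) begins 54 mm behind the grasp point. The pads swing forward as they close: fully open they stand 13 mm farther back than shut.
Start: joints at [-1.541, 0.158, 1.597, -0, 1.386, -0.21], TCP at [136.544, -558.535, 231.299] pointing down, gripper open.
Joint ranges: [-2.91, 2.91], [-0.94, 2.29], [0.18, 2.7], [-1.29, 4.43], [0.17, 2.64], [-3, 3]. Speed limits (rad/s): [2.57, 2.57, 3.14, 3.14, 3.14, 3.14].

INTERFACE

Orientations are given as a 3x3 rotation matrix whose columns are the frame's x, y, z axes.
In Python, from rig import env gives the robot as it stands. The module is installed in compiled form; this text tells all that it offers.
- The arm moves only by the tool arm_command, never from a script. Its arguments are lists of equal length, an entry for each row: "dp": the shift along the tool's x, y, z each as a share of 0.6 m, from -1 to 1, a list of three; "roll": the turn about the tool's z as a share of pi/2 rad, from -1 to 1. A call has 1 to 12 rows; each row is the pose to reach, as a shift and turn from the pose commanded when the call began, along the tool's axes at that moment; what a row does not reach only later rows make up. A row lasts 1/8 s, in which the tool goes at most 62.5 mm and 10.7 degrees, less where a joint would pass 70% of its speed; a pose out of reach is approached as far as the arm can. A call with a number of a shift or a turn outside -1 to 1 is refused whole. A call with a gripper value outside its range is refused whole. "fingers" is the finger opening in mm, from 0 to 85.4, set as the call begins (left out, the last holds). The fingers move at their own pace and stop on an object; the grip force is fixed at half the most. Time passes only in rows, so rows that repeat a pose let the fingers close. It gives the time, the measured TCP pose, the force, the opening and the grip force at its end, in the units of the state.
- env.state(): the state, without advancing time (a new reading comes with each control period).
- env.grab_frame(name): name is "side" or "top"; returns the picture (420x560x3 uint8, red, green, blue); there is no depth.
- env.get_calibration(name): a dict with "intrinsics" (3x3 intrinsics, pixels), "k1" (the pictures are not rectified: a ray, as slopes to the right and down, at radius r is drawn at 1 + k1 r^2 times it, then the intrinsics apply), "T" (4x4, takes a point from camera to world coordinates). Camera axes: x right, y down, z forward; pixel columns grow to the right and rows downward; lengths in mm; the calibration is good to about 2 mm. A picture is of the moment at which its call begins. get_calibration takes no time and is no camera call.
- env.job_done(): hands the job in; it is judged then, once.
Trained networks look in the newest picture that a camera, given by its name, has taken for a name from the list of things; names that differ only in an ending like _2 or _b are one class to them, and where a whole thing is asked for, a point or a joint stands for the part that bears it (a point fixed in the world has none). Each returns a list of dicts, best first, with "confidence" (0 to 1); they miss things now and then, are a little off and sometimes report something else, mostly with a low value. They report only what shows in the picture. A call takes as long as a camera call.
- env.outline_of(camera, label): "region" (420x560 bool, what is visible of it) and "uv" ([column, row] in pixels, amid what is visible of it).
- env.mark_of(camera, label): "uv" ([column, row] in pixels: a listed point, or the origin of a listed thing).
The state is a dict: "time_s": time; "q": joint angles; "dq": joint speeds; "tau": joint torques, N m; "ee_pos": TCP position; "eef_rot": TCP orientation; "contact_force": force on the tool from outside, world axes, zero at the start; "wrist_torque": the same for the moment, N m; "opening": finger opening in mm; "grip_force": force on a finger pad.
Only numpy, scipy, OpenCV 4.12 (cv2) and the standard library are available. Lean on these libraries where they do the work, as an engineer would, in place of code of your own. Each camera call takes 0.05 s, during which the arm holds its last target. There are 200 camera calls.

TASK

Get this stick of tape ready for shrink-sealing: roll it along the rubber mat, never lifting it off, until its paper label faces straight up and it lies still on the mat. Also turn the knob on the sloping control box so that its pointer stands at the steel set-point pin. Leave the pin and everything else on the bench where they are.

Things in the scene. Friction and masses are not known exactly. Their poses are not given: they have to be found in the camera images.
- stick: a shrink-wrapped stick of three green tape rolls end to end, a plain cylinder 64 mm in diameter and 150 mm long, about 0.45 kg, lying on the mat roughly along world y. Origin: middle of its axis, 32 mm above the mat's top; y along the axis (x and z turn as it rolls and do not show where the label is). Pushed at mid height by closed fingers it rolls without slipping, 32 mm per radian
- label_face (a point): centre of the white paper label stuck on the stick, 32 mm from its axis; z points radially out of the label (straight up when done), y along the stick. A patch 100 mm long and 40 mm wide round the curve; a 12 mm wide tail runs on to both ends and over the end faces. At the start it faces away from the robot, 45 to 95 degrees from up, so the stick must roll towards the robot
- mat: black rubber mat, 260 mm (its x) by 220 mm (its y), 4 mm thick, fixed on the bench. Origin: centre of its underside, at bench height; z up. On it the stick soon stops by itself (within about 2 mm when left at 30 mm/s)
- box: grey heat-control box, fixed, 220 mm deep (x), 210 mm wide (y), 139 mm tall at the back. Origin: centre of its underside. Its front (-x) slopes at 40 degrees from a 30 mm high front edge; the knob is 85 mm up the slope, in the middle. A 5 mm thick glare shield, 45 mm high and as wide as the box, stands square to the face 82 mm up-slope of the knob's axis: take the knob square to the face
- knob (a joint): angle of the knob, rad: 0 with its pointer straight up the slope, growing anticlockwise as seen looking at the face. Stays where it is left (friction about 0.06 N m), free within -2.4 to 2.4
- marker (a joint): angle of the set-point pin, same zero and direction as knob: the knob is right when both are equal. Very stiff; leave it
- knob_grip (a point): point to grip, on the knob's axis 34 mm out from the sloping face. z points out of the face (40 degrees from vertical, towards the robot), x along the bar grip towards the pointer. The black bar is 50 mm long, 14 mm wide, from 9 to 41 mm above the face, on a 52 mm round skirt whose top is 10 mm above it; a white line on top leads to the narrow pointer end
- knob_tip (a point): end of the knob's pointer, 36 mm from its axis, 12 mm above the sloping face
- marker_tip (a point): where the pointer's end must stand: inner end of the steel set-point pin, 36 mm from the knob's axis, 12 mm above the face. The pin is a radial steel tab reaching from 36 to 52 mm from the axis, its top 8 mm above the face, on a thin black ring round the knob
- roll_a: bystander: single tape roll standing on its end, 64 mm in diameter, 48 mm tall, between mat and box on the robot's side. Origin: centre of its underside
- roll_b: bystander: the same kind of roll, between mat and box on the far side
- roll_c: bystander: wide flat tape roll, 90 mm in diameter, 24 mm tall, on the left. Origin: centre of its underside
- spray: bystander: plain metal can 52 mm in diameter, 150 mm tall, on the right. Origin: centre of its underside
- brush: bystander: brush lying on the right
- mug: bystander: white mug, 80 mm in diameter, 92 mm tall, far left. Origin: centre of its underside

How it is judged (in metres and radians):
At the end, for the whole second after the job is handed in: The label's centre points up within 0.22 rad (12.6 degrees), the stick lies on the mat (its middle within 130 mm of the mat's middle along the mat's x and 80 mm along its y), at rest; the knob's pointer end is within 5 mm (8 degrees) of the set-point pin's inner end (angle between label_face's own z axis and vertical below 0.22 rad and z of stick in the frame of mat between 0.032 and 0.04 m and x of stick in the frame of mat between -0.13 and 0.13 m and y of stick in the frame of mat between -0.08 and 0.08 m and linear speed of stick below 0.01 m/s and distance between knob_tip and marker_tip below 0.005 m); the robot touches nothing.
It fails at once if the stick is lifted more than 12 mm (height (world z) of stick above 0.048 m).
It fails at once if the set-point pin is moved more than 4 mm (distance of marker_tip from where it was at the start of the episode above 0.004 m).
It fails at once if a bystander is moved more than 20 mm (distance of any of roll_a, roll_b, roll_c, spray, brush, mug from where it was at the start of the episode above 0.02 m).
It also fails if it takes over 61 s, if anything falls off the work surface, if the arm or the gripper's body presses on something with over 40 N, if the wrist force passes 120 N, or if a joint passes its speed limit or range.

## Working session

There is one attempt and no reset: what is moved stays moved. The work goes in short steps, Python scripts to look and compute and a tool call to move; the robot and the scene stay as the last step left them, time stands still between calls to the robot, and variables do not carry over. Pictures are saved under pics/ and viewed, at most 10 in all, crops included, and the job is handed in when it is done.

Besides the shell and the picture viewer there is one more tool, called as name([rows], argument=value, ...), one row to a line, values as JSON. arm_command: Moves the arm, as the interface text tells. Shift numbers are shares of 0.6 m and turn numbers shares of pi/2 rad, none past 1 either way. Its arguments: {"type":"object","properties":{"dp":{"type":"array","items":{"type":"array","items":{"type":"number","minimum":-1,"maximum":1}}},"roll":{"type":"array","items":{"type":"number","minimum":-1,"maximum":1}},"fingers":{"type":"number"}},"required":["dp","roll"]}

```bash
mkdir -p pics
cat > h.py <<'E'
import numpy as np, cv2
from rig import env
def ray(cam,uv):
    c=env.get_calibration(cam);K=np.array(c["intrinsics"]);T=np.array(c["T"]);k=c["k1"]
    p=np.linalg.solve(K,[uv[0],uv[1],1])[:2];q=p.copy()
    for _ in range(30): q=p/(1+k*(q@q))
    return T[:3,3],T[:3,:3]@np.array([q[0],q[1],1])
def on_plane(cam,uv,n,d):
    o,v=ray(cam,uv);n=np.array(n,float);return o+v*(d-n@o)/(n@v)
def atz(cam,uv,z): return on_plane(cam,uv,[0,0,1],z)
def proj(cam,P):
    c=env.get_calibration(cam);K=np.array(c["intrinsics"]);T=np.array(c["T"]);k=c["k1"]
    P=np.atleast_2d(P);X=(P-T[:3,3])@T[:3,:3];q=X[:,:2]/X[:,2:];q=q*(1+k*(q**2).sum(1,keepdims=True))
    return q@K[:2,:2].T+K[:2,2]
def tri(a,b):
    (o1,v1),(o2,v2)=ray("top",a),ray("side",b)
    s=np.linalg.lstsq(np.c_[v1,-v2],o2-o1,rcond=None)[0]
    p,q=o1+s[0]*v1,o2+s[1]*v2
    return (p+q)/2,np.linalg.norm(p-q)
def save(cam,n):
    im=env.grab_frame(cam);cv2.imwrite(f"pics/{n}.png",im[:,:,::-1]);return im
E
python3 - <<'E'
from h import *
np.set_printoptions(precision=1,suppress=True)
a=save("top","t0");b=save("side","s0")
for c in("top","side"):
    print(c,np.array(env.get_calibration(c)["T"])[:3,2:])
for n in "stick label_face mat box knob_grip knob_tip marker_tip roll_a roll_c spray brush mug".split():
    r={}
    for c in("top","side"):
        m=env.mark_of(c,n);r[c]=m
        print(n,c,[(np.round(x["uv"],1).tolist(),round(x["confidence"],2)) for x in m[:3]])
    if r["top"] and r["side"]: print("   ",*tri(r["top"][0]["uv"],r["side"][0]["uv"]))
E
```

```text
top [[   0.2  263.2]
 [   0.    -9.6]
 [  -1.  1713.7]]
side [[  0.1 408. ]
 [ -0.7 707.2]
 [ -0.7 781.9]]
stick top [([226.6, 199.6], 0.81), ([350.2, 222.8], 0.34)]
stick side [([226.5, 275.0], 0.84), ([223.2, 227.1], 0.66)]
    [592.8 200.2  47.1] 12.751140850496405
label_face top [([227.5, 191.2], 0.45)]
label_face side [([216.2, 269.3], 0.65), ([296.6, 156.7], 0.3)]
    [618.4 195.5  58.5] 10.264044849575908
mat top [([221.5, 204.7], 0.9), ([158.5, 186.6], 0.67), ([338.5, 227.1], 0.49)]
mat side [([240.5, 292.3], 0.61)]
    [569.5 221.2  15.5] 10.617091652230265
box top [([336.9, 216.8], 0.64)]
box side [([280.3, 184.3], 0.64)]
    [ 522.6 -178.2    8.8] 0.48106962387392727
knob_grip top [([278.9, 185.5], 0.47), ([346.7, 235.7], 0.46), ([159.1, 184.9], 0.28)]
knob_grip side [([173.2, 390.2], 0.7), ([303.8, 158.9], 0.49)]
    [  962.2    56.9 -1181.1] 123.4603346902279
knob_tip top [([411.4, 200.4], 0.69), ([340.7, 228.3], 0.67)]
knob_tip side [([293.2, 157.6], 0.6)]
    [ 550.1 -461.7  -90.6] 80.88779420374586
marker_tip top []
marker_tip side [([296.4, 151.0], 0.68)]
roll_a top [([286.3, 250.2], 0.82), ([159.3, 223.3], 0.7), ([277.7, 184.9], 0.69)]
roll_a side [([241.1, 391.2], 0.95), ([310.7, 230.5], 0.89), ([224.4, 227.7], 0.68)]
    [  600.1    20.7 -1165. ] 175.5856515284178
roll_c top [([286.3, 250.2], 0.82), ([159.3, 223.3], 0.7), ([277.7, 184.9], 0.69)]
roll_c side [([241.1, 391.2], 0.95), ([310.7, 230.5], 0.89), ([224.4, 227.7], 0.68)]
    [  600.1    20.7 -1165. ] 175.5856515284178
spray top [([409.3, 260.0], 0.57)]
spray side [([329.3, 142.2], 0.89), ([241.1, 391.4], 0.36)]
    [ 374.6 -421.5    7.5] 17.265207861496435
brush top [([410.0, 200.6], 0.64)]
brush side [([225.5, 227.3], 0.69)]
    [ 776.6 -592.4 -669.9] 162.6797019988824
mug top [([159.2, 186.2], 0.78)]
mug side [([176.7, 390.9], 0.85)]
    [651.9 449.3 -12. ] 3.783894492809246
```

View pics/t0.png

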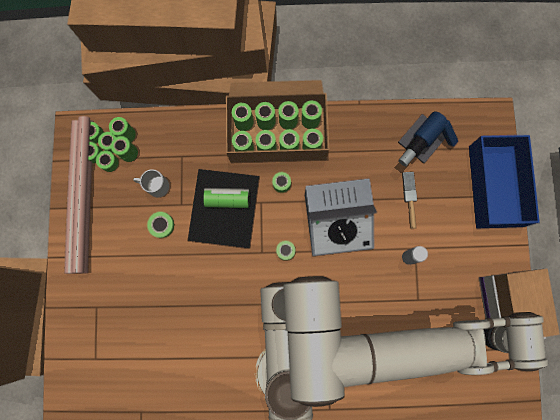

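View pics/s0.png

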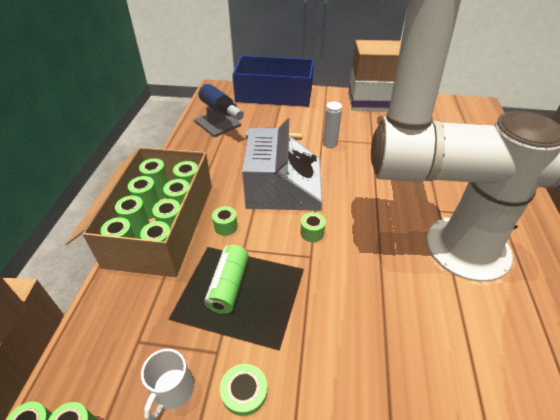

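Top view: stick at about (227,198) with its white label on the far (upper) edge, mat around (224,209), knob at (342,232), rolls at (282,182) and (286,250). Side view: stick (228,280), knob (302,160). Zooming next.

Run:
```python
from h import *
t=cv2.imread("pics/t0.png");s=cv2.imread("pics/s0.png")
R=lambda im,x,y,w,h,k:cv2.resize(im[y:y+h,x:x+w],None,fx=k,fy=k,interpolation=cv2.INTER_CUBIC)
a=R(t,300,172,80,90,5)   # 400x450
b=R(s,240,115,80,90,5)
cv2.imwrite("pics/z1.png",np.hstack([a,b]))
a=R(t,182,162,80,90,5); b=R(s,168,235,140,112,400/140)
c=np.zeros((450,400,3),np.uint8);c[:b.shape[0],:b.shape[1]]=b[:450,:400]
cv2.imwrite("pics/z2.png",np.hstack([a,c]))
```

```text
(no output)
```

View pics/z1.png

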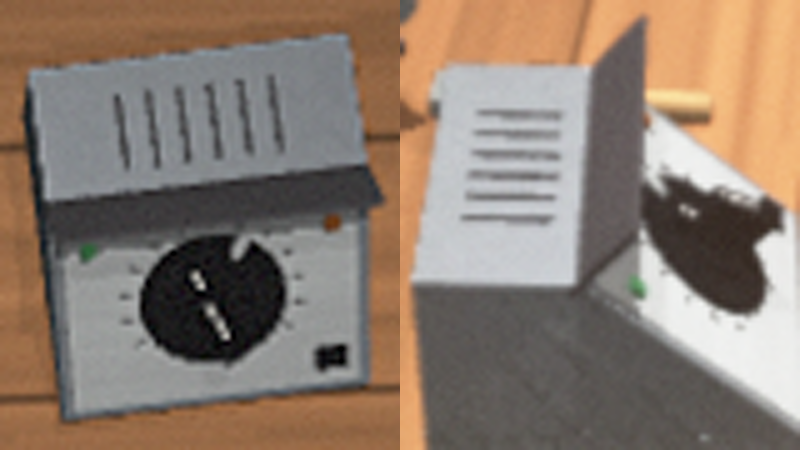

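View pics/z2.png

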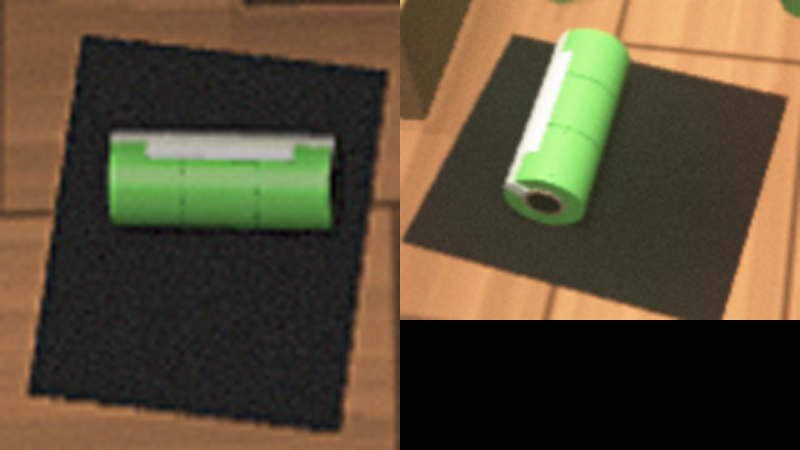

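Zooms: pin (grey tab) at top px (348,221.6), white line on the bar runs (338.5,226.5)–(345.5,240). The label is on the far side, its near edge at top px row ~194. Fitting box, mat and stick poses from corners.

```bash
cat > fit.py <<'E'
from h import *
from scipy.optimize import least_squares
def Rz(a): return np.array([[np.cos(a),-np.sin(a),0],[np.sin(a),np.cos(a),0],[0,0,1]])
T=lambda x,y:(300+x/5,172+y/5); S=lambda x,y:(240+(x-400)/5,115+y/5)
top=[((110,105,139),T(28,70)),((110,-105,139),T(350,36)),((-110,105,30),T(64,416)),((-110,-105,30),T(370,382))]
side=[((110,105,139),S(413,283)),((20,105,139),S(578,290)),((110,-105,139),S(446,66))]
def res(p):
    f=lambda P:np.array([p[0],p[1],0])+np.array(P,float)@Rz(p[2]).T
    return np.r_[(proj("top",f([a for a,_ in top]))-[b for _,b in top]).ravel(),(proj("side",f([a for a,_ in side]))-[b for _,b in side]).ravel()]
r=least_squares(res,[500,-160,0.1],x_scale=[100,100,1],loss="soft_l1");p=r.x
if __name__=="__main__": print(p,res(p).round(1))
c,s=np.cos(np.radians(40)),np.sin(np.radians(40))
RB=Rz(p[2]); up=RB@[c,0,s]; n=RB@[-s,0,c]; left=RB@[0,1,0]
O=np.array([p[0],p[1],0])+RB@[-110,0,30]+85*up  # knob axis on face
def face(a,r,h): return O+r*(np.cos(a)*up+np.sin(a)*left)+h*n
E
python3 - <<'E'
from fit import *
np.set_printoptions(precision=2,suppress=True)
print(p,res(p));print("knob O",O,"grip",O+34*n,"n",n,"up",up)
im=cv2.imread("pics/t0.png");sd=cv2.imread("pics/s0.png")
def rect(im,cam,h):
    g=np.linspace(60,-60,300);U,L=np.meshgrid(g,g,indexing="ij")
    P=O+U[...,None]*up+L[...,None]*left+h*n
    q=proj(cam,P.reshape(-1,3)).reshape(300,300,2).astype(np.float32)
    o=cv2.remap(im,q[...,0],q[...,1],cv2.INTER_CUBIC)
    cv2.circle(o,(150,150),90,(0,0,255),1);cv2.circle(o,(150,150),2,(0,0,255),-1);return o
cv2.imwrite("pics/r1.png",np.hstack([rect(im,"top",8),rect(im,"top",41)]))
# stick & mat
Q=lambda x,y:(182+x/5,162+y/5); 
M=np.array([atz("top",Q(*q),4)[:2] for q in [(83,36),(387,72),(340,432),(31,394)]])
print("mat",M,M.mean(0),np.linalg.norm(np.diff(M,axis=0),axis=1))
E1=[atz("top",Q(*q),z)[:2] for q,z in [((110,181),36),((332,181),36)]]
print("stick mid-ends",E1)
for q in [(220,132),(220,158),(220,228),(145,158),(295,158)]: print(q,atz("top",Q(*q),36)[:2],atz("top",Q(*q),60)[:2])
for k in ("roll_a",):
    for m in env.mark_of("top",k): print(m["uv"],atz("top",m["uv"],0)[:2])
E
```

```text
[ 508.67 -182.25    0.09] [-0.25 -0.81 -0.4  -1.43 -0.48  0.12 -0.23 -0.34  0.08 -0.21  1.12 -0.76
  1.07 -0.55]
knob O [ 463.96 -186.28   84.64] grip [ 442.2  -188.25  110.68] n [-0.64 -0.06  0.77] up [0.76 0.07 0.64]
mat [[707.71 304.36]
 [674.8   88.21]
 [421.03 125.17]
 [452.79 340.23]] [564.08 214.5 ] [218.64 256.44 217.39]
stick mid-ends [array([595.7 , 279.32]), array([591.28, 125.6 ])]
(220, 132) [628.01 202.76] [622.79 199.73]
(220, 158) [609.67 202.88] [604.71 199.84]
(220, 228) [560.6  203.19] [556.35 200.15]
(145, 158) [611.19 254.96] [606.22 251.18]
(295, 158) [608.16 150.95] [603.22 148.65]
[286.3, 250.2] [411.95   0.14]
[159.3, 223.3] [517.58 444.06]
[277.7, 184.9] [643.12  24.41]
```

View pics/r1.png

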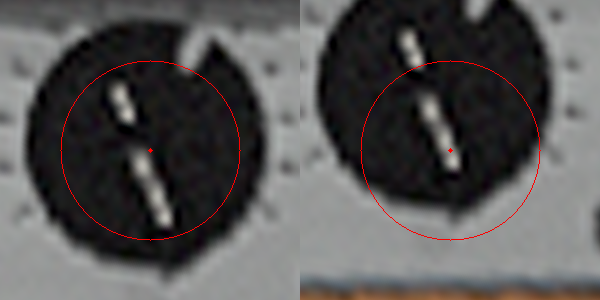

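Rectified face: pin inner end at (183,68) → about −0.43 rad. The pointer line runs up-left → about +0.42 rad, since the other end would be outside the range. Label centre is about 0.9 rad from up, so the stick needs about a 29 mm roll. Next, check the tool orientation and these angles.

Run:
```python
from fit import *
np.set_printoptions(precision=3,suppress=True)
s=env.state();print(s["time_s"],s["ee_pos"],"\n",s["eef_rot"],s["opening"],p)
for a in(.35,.42,.5):print("tip",a,proj("top",face(a,36,12)),proj("side",face(a,36,12)))
for a in(-.5,-.43,-.36):print("pin",a,proj("top",face(a,36,12)),proj("side",face(a,36,12)))
for c in("top","side"):
  for k in("knob_tip","marker_tip","knob_grip"):print(c,k,[(m["uv"],m["confidence"]) for m in env.mark_of(c,k)])
print("grip",proj("top",face(0,0,34)),proj("side",face(0,0,34)))
```

```text
1.35 [ 136.524 -558.548  231.312] 
 [[ 0.971  0.237  0.   ]
 [ 0.237 -0.971 -0.   ]
 [ 0.     0.    -1.   ]] 85.17744447340488 [ 508.669 -182.247    0.09 ]
tip 0.35 [[338.678 224.438]] [[294.69  158.445]]
tip 0.42 [[337.975 224.767]] [[294.929 159.124]]
tip 0.5 [[337.202 225.191]] [[295.255 159.918]]
pin -0.5 [[347.751 223.955]] [[295.4   152.655]]
pin -0.43 [[347.052 223.742]] [[295.098 152.908]]
pin -0.36 [[346.332 223.573]] [[294.837 153.207]]
top knob_tip [([411.4, 200.4], 0.69), ([340.7, 228.3], 0.67)]
top marker_tip []
top knob_grip [([278.9, 185.5], 0.47), ([346.7, 235.7], 0.46), ([159.1, 184.9], 0.28)]
side knob_tip [([293.2, 157.6], 0.6)]
side marker_tip [([296.4, 151.0], 0.68)]
side knob_grip [([173.2, 390.2], 0.7), ([303.8, 158.9], 0.49)]
grip [[343.942 236.37 ]] [[308.661 157.542]]
```

arm_command([
  [0.59,-0.417,0],
  [0.59,-0.417,0],
  [0.59,-0.417,0],
  [0.59,-0.417,0],
  [0.59,-0.417,0],
  [0.59,-0.417,0],
  [0.59,-0.417,0],
  [0.59,-0.417,0],
  [0.59,-0.417,0],
  [0.59,-0.417,0],
], roll=[0.0955,0.0955,0.0955,0.0955,0.0955,0.0955,0.0955,0.0955,0.0955,0.0955], fingers=0)

```text
time_s: 2.9
ee_pos: [420.3, -232.5, 231.3]
eef_rot: [[0.996, 0.088, -0.0], [0.088, -0.996, -0.0], [-0.0, 0.0, -1.0]]
contact_force: [0.0, -0.4, 1.2]
opening: 0.1
grip_force: 0.0
```

arm_command([
  [0,0,0.08],
  [0,0,0.16],
  [0,0,0.22],
  [0,0,0.238],
  [0,0,0.238],
], roll=[0,0,0,0,0])

```text
time_s: 3.52
ee_pos: [420.7, -232.2, 88.8]
eef_rot: [[0.996, 0.088, -0.0], [0.088, -0.996, 0.0], [-0.0, -0.0, -1.0]]
contact_force: [-0.7, 0.6, 0.7]
opening: 0.1
grip_force: 0.0
```

arm_command([
  [0,-0.008,0],
  [0,-0.015,0],
  [0,-0.02,0],
  [0,-0.02,0],
], roll=[0,0,0,0])

```text
time_s: 4.03
ee_pos: [420.3, -220.0, 89.2]
eef_rot: [[0.996, 0.09, 0.001], [0.09, -0.996, -0.002], [0.001, 0.002, -1.0]]
contact_force: [-1.0, -2.2, 0.9]
opening: 0.1
grip_force: 1.3
```

arm_command([
  [0,-0.003,0],
  [0,-0.006,0],
  [0,-0.01,0],
  [0,-0.014,0],
  [0,-0.017,0],
  [0,-0.017,0],
], roll=[0,0,0,0,0,0])

```text
time_s: 4.78
ee_pos: [418.1, -209.1, 87.8]
eef_rot: [[0.996, 0.09, -0.002], [0.09, -0.996, 0.001], [-0.002, -0.001, -1.0]]
contact_force: [-3.4, -3.5, -1.8]
opening: -0.3
grip_force: 1.7
```

Run:
```python
from fit import *
a=save("top","t1");b=save("side","s1")
R=lambda im,x,y,w,h,k:cv2.resize(im[y:y+h,x:x+w,::-1],None,fx=k,fy=k,interpolation=cv2.INTER_CUBIC)
cv2.imwrite("pics/z3.png",np.hstack([R(a,300,172,80,90,5),R(b,240,115,80,90,5)]))
print(env.state()["ee_pos"],env.state()["contact_force"])
```

```text
[ 418.52251569 -209.12681105   88.10286946] [-2.6058853 -3.0639671 -0.842593 ]
```

View pics/z3.png

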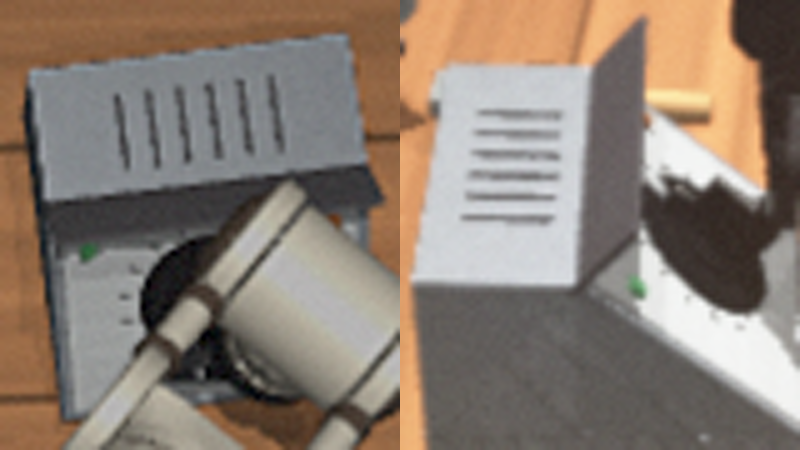

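arm_command([
  [0,-0.003,0],
  [0,-0.005,0],
  [0,-0.005,0],
  [0,0.012,0],
  [0,0.02,0],
  [0,0.02,-0.09],
  [0,0.02,-0.19],
  [0,0.02,-0.25],
  [0,0.02,-0.25],
], roll=[0,0,0,0,0,0,0,0,0])

```text
time_s: 6.0
ee_pos: [422.1, -222.9, 242.6]
eef_rot: [[0.996, 0.09, 0.007], [0.09, -0.996, -0.005], [0.006, 0.005, -1.0]]
contact_force: [0.4, 0.3, -0.2]
opening: -0.1
grip_force: 0.0
```

arm_command([
  [0.451,-0.659,0],
  [0.451,-0.659,0],
  [0.451,-0.659,0],
  [0.451,-0.659,0],
  [0.451,-0.659,0],
  [0.451,-0.659,0],
  [0.451,-0.659,0],
  [0.451,-0.659,0],
  [0.451,-0.659,0],
  [0.451,-0.659,0],
  [0.451,-0.659,0],
], roll=[0.076,0.076,0.076,0.076,0.076,0.076,0.076,0.076,0.076,0.076,0.076])

```text
time_s: 7.38
ee_pos: [653.8, 195.7, 238.2]
eef_rot: [[1.0, -0.031, -0.001], [-0.031, -1.0, -0.0], [-0.001, 0.0, -1.0]]
contact_force: [-0.2, 0.1, -0.7]
opening: -0.2
grip_force: 0.0
```

```bash
cat >> fit.py <<'E'
def rect(im,cam,h,a=None):
    g=np.linspace(60,-60,300);U,L=np.meshgrid(g,g,indexing="ij")
    P=O+U[...,None]*up+L[...,None]*left+h*n
    q=proj(cam,P.reshape(-1,3)).reshape(300,300,2).astype(np.float32)
    return cv2.remap(im,q[...,0],q[...,1],cv2.INTER_CUBIC)
E
python3 - <<'E'
from fit import *
t=env.grab_frame("top")[:,:,::-1].copy()
print(env.state()["ee_pos"])
R=lambda im,x,y,w,h,k:cv2.resize(im[y:y+h,x:x+w],None,fx=k,fy=k,interpolation=cv2.INTER_CUBIC)
z=np.hstack([rect(t,"top",8),rect(t,"top",41)])
cv2.imwrite("pics/r2.png",np.vstack([z,R(t,190,160,120,60,5)]))
for c in("top","side"):
  for k in("knob_tip","marker_tip"):print(c,k,[(m["uv"],m["confidence"]) for m in env.mark_of(c,k)])
E
```

```text
[653.92968751 195.69450585 238.47520949]
top knob_tip [([339.2, 218.9], 0.57), ([342.8, 223.9], 0.53)]
top marker_tip [([346.3, 224.4], 0.93)]
side knob_tip [([294.3, 152.6], 0.77), ([217.1, 271.5], 0.22)]
side marker_tip [([298.7, 149.0], 0.48)]
```

View pics/r2.png

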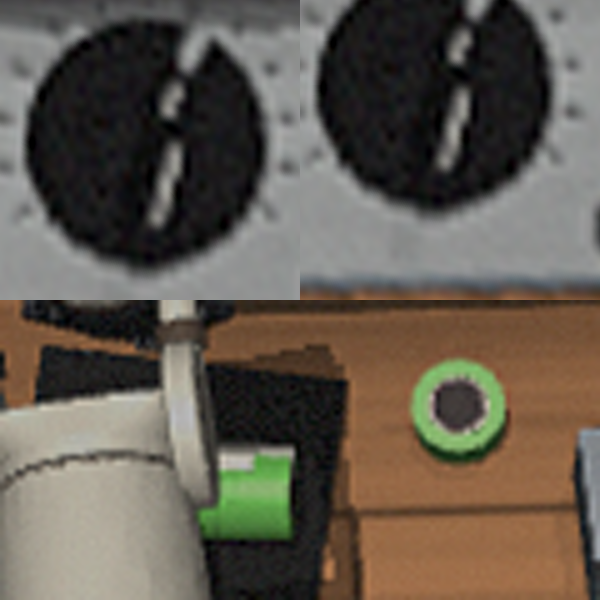

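Pointer line in the face view now runs (465,90)–(440,168), about −0.31 rad. It stands next to the pin at (190,55). Measuring the remaining gap precisely.

Run:
```python
from fit import *
np.set_printoptions(precision=2,suppress=True)
t0=cv2.imread("pics/t0.png");z=cv2.imread("pics/r2.png")
def line(g,box,th=70):
    x0,y0,x1,y1=box;s=g[y0:y1,x0:x1].astype(float);w=np.clip(s-th,0,None)
    Y,X=np.mgrid[y0:y1,x0:x1];m=np.array([(X*w).sum(),(Y*w).sum()])/w.sum()
    d=np.stack([X-m[0],Y-m[1]]);C=np.einsum('iab,jab,ab->ij',d,d,w)/w.sum()
    e,v=np.linalg.eigh(C);v=v[:,1]*-np.sign(v[1,1]);return m,np.arctan2(-v[0],-v[1]),e
G=lambda a:cv2.cvtColor(a,cv2.COLOR_BGR2GRAY)
print("old bar",line(G(rect(t0,"top",41)),(415,92,470,180) if 0 else (115,88,170,180)))
print("old tip",line(G(rect(t0,"top",12)),(95,60,140,122)))
g8,g41=G(z[:300,:300]),G(z[:300,300:])
print("new bar",line(g41,(130,78,175,180)))
print("new tip(h8)",line(g8,(155,76,190,122)))
print("old pin",line(G(rect(t0,"top",8)),(172,38,212,78),110))
for uv in[(346.3,224.4)]:
  q=on_plane("top",uv,n,n@O+12)-O;print("marker det",q@up,q@left,np.arctan2(q@left,q@up))
```

```text
old bar (array([141.08, 133.34]), np.float64(0.4088172853338278), array([ 14.12, 497.52]))
old tip (array([121.97,  97.3 ]), np.float64(0.3667255311066249), array([ 12.26, 106.03]))
new bar (array([154.73, 127.97]), np.float64(-0.27054514892218023), array([ 14.42, 443.8 ]))
new tip(h8) (array([171.49, 100.92]), np.float64(-0.3987209691985717), array([13.77, 77.98]))
old pin (array([191.95,  51.01]), np.float64(-0.4815126668140741), array([16.17, 75.67]))
marker det 30.53874089134335 -12.476021743081741 -0.3878389679661095
```

```bash
cat > kn.py <<'E'
from fit import *
np.set_printoptions(precision=3,suppress=True)
def blobs(im):
    "centroid & direction of the white parts, in the h=41 rectified view (mm, up/left)"
    g=cv2.cvtColor(rect(im,"top",41),cv2.COLOR_BGR2GRAY)
    k=np.zeros_like(g);cv2.circle(k,(136,85),105,255,-1)
    nn,lab,st,ce=cv2.connectedComponentsWithStats(((g>80)&(k>0)).astype(np.uint8))
    out=[]
    for i in range(1,nn):
        if st[i,4]<60 or st[i,4]>3000: continue
        m=cv2.dilate((lab==i).astype(np.uint8),np.ones((5,5)))
        w=np.where(m>0,np.clip(g.astype(float)-45,0,None),0);Y,X=np.mgrid[:300,:300]
        c=np.array([(X*w).sum(),(Y*w).sum()])/w.sum();d=np.stack([X-c[0],Y-c[1]])
        e,v=np.linalg.eigh(np.einsum('iab,jab,ab->ij',d,d,w)/w.sum());v=v[:,1]
        out.append((st[i,4],(60-c[1]*120/299,60-c[0]*120/299),np.arctan(v[0]/v[1])))
    return out
E
python3 - <<'E'
from kn import *
t=env.grab_frame("top")[:,:,::-1].copy();cv2.imwrite("pics/t2.png",t)
for im in(cv2.imread("pics/t0.png"),t):
    for b in blobs(im):print(b[0],np.array(b[1]),b[2])
    print()
c=np.array(env.get_calibration("top")["T"])[:3,3]-O
print("cam in face axes",c@up,c@left,c@n)
E
```

```text
371 [ 56.969 -10.737] -1.040884396254289
536 [40.024 15.053] 0.3656375195661205
1157 [6.79  3.545] 0.4059008593919459

354 [ 57.055 -10.794] -1.0805577509775037
459 [41.281 -3.892] -0.39323830559058587
1191 [ 8.327 -1.913] -0.26806884290362043

cam in face axes 906.1098871033313 194.04309423613407 1366.2163750882805
```

Knob is at about −0.31 and the pin at about −0.42, so it needs a small extra push later. Now the stick: descend on its far side and push towards the robot.

arm_command([
  [0,-0.007,0.1],
  [0,-0.007,0.2],
  [0,-0.007,0.28],
  [0,-0.007,0.33],
  [0,-0.007,0.357],
  [0,-0.007,0.357],
], roll=[0,0,0,0,0,0])

```text
time_s: 8.43
ee_pos: [653.7, 200.9, 23.6]
eef_rot: [[1.0, -0.03, -0.002], [-0.03, -1.0, -0.0], [-0.002, 0.0, -1.0]]
contact_force: [-1.1, 0.2, -0.1]
opening: -0.2
grip_force: 0.0
```

arm_command([
  [-0.01,0,0],
  [-0.018,0,0],
  [-0.024,0,0],
  [-0.029,0,0],
  [-0.034,0,0],
  [-0.039,0,0],
  [-0.044,0,0],
  [-0.049,0,0],
  [-0.054,0,0],
  [-0.059,0,0],
  [-0.062,0,0],
  [-0.064,0,0],
], roll=[0,0,0,0,0,0,0,0,0,0,0,0])

```text
time_s: 9.93
ee_pos: [615.7, 202.2, 24.2]
eef_rot: [[1.0, -0.03, -0.0], [-0.03, -1.0, 0.0], [-0.0, 0.0, -1.0]]
contact_force: [0.1, -0.0, -0.3]
opening: -0.5
grip_force: 0.0
```

arm_command([
  [0.012,0,0],
  [0.035,0,0],
  [0.035,0,-0.09],
  [0.035,0,-0.19],
  [0.035,0,-0.29],
  [0.035,0,-0.36],
  [0.035,0,-0.36],
], roll=[0,0,0,0,0,0,0])

```text
time_s: 10.8
ee_pos: [639.8, 201.8, 246.2]
eef_rot: [[1.0, -0.03, 0.01], [-0.03, -1.0, 0.001], [0.01, -0.002, -1.0]]
contact_force: [0.4, 0.0, -0.4]
opening: -0.2
grip_force: 0.0
```

arm_command([
  [-0.337,0.733,0],
  [-0.337,0.733,0],
  [-0.337,0.733,0],
  [-0.337,0.733,0],
  [-0.337,0.733,0],
  [-0.337,0.733,0],
  [-0.337,0.733,0],
  [-0.337,0.733,0],
  [-0.337,0.733,0],
  [-0.337,0.733,0],
  [-0.337,0.733,0],
], roll=[-0.076,-0.076,-0.076,-0.076,-0.076,-0.076,-0.076,-0.076,-0.076,-0.076,-0.076])

```text
time_s: 12.18
ee_pos: [422.2, -231.0, 239.9]
eef_rot: [[0.996, 0.091, -0.0], [0.091, -0.996, 0.001], [-0.0, -0.001, -1.0]]
contact_force: [0.0, 0.4, 0.0]
opening: 0.1
grip_force: 0.0
```

Run:
```python
from h import *
t=env.grab_frame("top")[:,:,::-1].copy();s=env.grab_frame("side")[:,:,::-1].copy();print(env.state()["ee_pos"],env.state()["eef_rot"])
cv2.imwrite("pics/t3.png",t)
R=lambda im,x,y,w,h,k:cv2.resize(im[y:y+h,x:x+w],None,fx=k,fy=k,interpolation=cv2.INTER_CUBIC)
cv2.imwrite("pics/z4.png",np.hstack([R(t,182,162,80,90,5),R(s,190,230,80,90,5)]))
```

```text
[ 422.1982523  -231.1039551   240.11981961] [[ 9.95798480e-01  9.15715506e-02 -1.97340215e-04]
 [ 9.15716099e-02 -9.95798444e-01  3.16383980e-04]
 [-1.67539307e-04 -3.33125447e-04 -9.99999930e-01]]
```

View pics/z4.png

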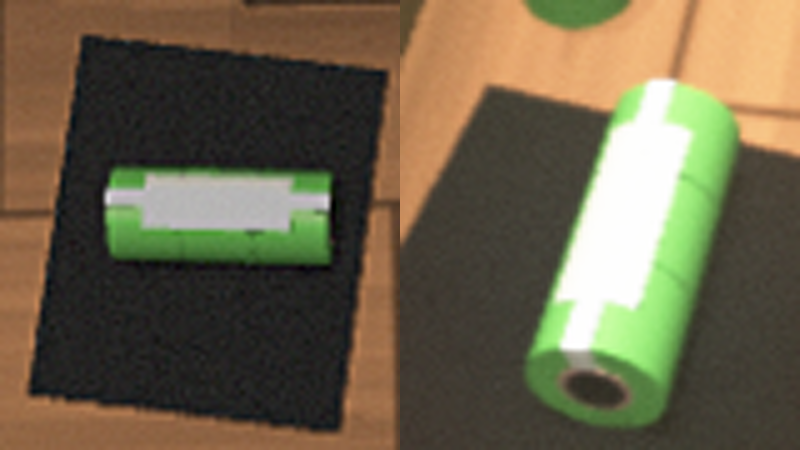

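Label is now mostly on top: label rows 177–230 of the crop, stick rows 169–264. Computing its angle.

```bash
cat > lab.py <<'E'
from fit import *
from scipy.optimize import brentq
def label(t):
    "angle of label edges from up (+ = away from the robot), per image column"
    hsv=cv2.cvtColor(t,cv2.COLOR_BGR2HSV).astype(int);out=[]
    for u in range(214,240,2):
        col=lambda x,v:x[int(v),u]
        S=cv2.resize(hsv[150:240,u:u+1,1].astype(np.float32),(1,900),interpolation=cv2.INTER_LINEAR)[:,0]
        V=cv2.resize(hsv[150:240,u:u+1,2].astype(np.float32),(1,900),interpolation=cv2.INTER_LINEAR)[:,0]
        br=np.where(V>95)[0];br=br[(br>300)&(br<750)]
        st=(br.min(),br.max());w=np.where((V>120)&(S<85))[0];w=w[(w>=st[0])&(w<=st[1])]
        rows=[150+(k+.5)/10-.5 for k in(st[0],st[1],w.min(),w.max())]
        X=[atz("top",(u,r),36)[0] for r in rows];xc=(X[0]+X[1])/2
        def ang(r):
            o,v=ray("top",(u,r));d=o[[0,2]]-[xc,36];e=v[[0,2]];a,b,c=e@e,2*d@e,d@d-1024
            D=b*b-4*a*c
            if D<0:return np.nan
            q=d+e*(-b-D**.5)/2/a;return np.arctan2(q[0],q[1])
        out.append((xc,X[0]-X[1],ang(rows[2]),ang(rows[3])))
    return np.array(out)
E
python3 - <<'E'
from lab import *
np.set_printoptions(precision=2,suppress=True)
print(label(cv2.imread("pics/t3.png")))
E
```

```text
[[574.44  59.86   0.78  -0.55]
 [573.89  59.84   0.8   -0.55]
 [574.04  57.74   0.8   -0.56]
 [573.68  60.87   0.77  -0.55]
 [573.31  60.51   0.8   -0.55]
 [572.94  60.84   0.75  -0.54]
 [571.86  59.77   0.84  -0.51]
 [571.84  60.11   0.81  -0.54]
 [571.3   60.1    0.83  -0.53]
 [570.93  60.44   0.86  -0.52]
 [570.21  60.07   0.83  -0.51]
 [570.37  60.06   0.79  -0.52]
 [569.65  59.7    0.82  -0.53]]
```

Label is about 0.16 rad short, so roughly 5 mm more roll. First the knob's extra push.

arm_command([
  [-0.0025,0,0.1],
  [-0.0025,0,0.18],
  [-0.0025,0,0.235],
  [-0.0025,0,0.2535],
  [-0.0025,0,0.2535],
  [-0.0025,-0.016,0.2535],
  [-0.0025,-0.03,0.2535],
  [-0.0025,-0.036,0.2535],
  [-0.0025,-0.04,0.2535],
  [-0.0025,-0.043,0.2535],
  [-0.0025,-0.043,0.2535],
], roll=[0,0,0,0,0,0,0,0,0,0,0])

```text
time_s: 13.65
ee_pos: [418.1, -206.7, 88.3]
eef_rot: [[0.996, 0.09, 0.0], [0.09, -0.996, -0.0], [0.0, 0.0, -1.0]]
contact_force: [-0.8, 0.1, -0.4]
opening: 0.0
grip_force: 0.2
```

arm_command([
  [0,0.012,0],
  [0,0.025,0],
  [0,0.025,-0.09],
  [0,0.025,-0.19],
  [0,0.025,-0.25],
  [0,0.025,-0.25],
], roll=[0,0,0,0,0,0])

```text
time_s: 14.4
ee_pos: [420.9, -223.5, 242.0]
eef_rot: [[0.996, 0.089, 0.006], [0.089, -0.996, -0.005], [0.005, 0.006, -1.0]]
contact_force: [-0.6, -0.3, -0.1]
opening: 0.2
grip_force: 0.0
```

arm_command([
  [0.429,-0.676,0],
  [0.429,-0.676,0],
  [0.429,-0.676,0],
  [0.429,-0.676,0],
  [0.429,-0.676,0],
  [0.429,-0.676,0],
  [0.429,-0.676,0],
  [0.429,-0.676,0],
  [0.429,-0.676,0],
  [0.429,-0.676,0],
  [0.429,-0.676,0],
], roll=[0.076,0.076,0.076,0.076,0.076,0.076,0.076,0.076,0.076,0.076,0.076])

```text
time_s: 15.78
ee_pos: [639.0, 204.2, 237.8]
eef_rot: [[1.0, -0.031, -0.001], [-0.031, -1.0, -0.0], [-0.001, 0.0, -1.0]]
contact_force: [-0.3, 0.6, 0.7]
opening: -0.1
grip_force: 0.0
```

Run:
```python
from kn import *
t=env.grab_frame("top")[:,:,::-1].copy();cv2.imwrite("pics/t4.png",t);print(env.state()["ee_pos"])
for b in blobs(t):print(b[0],np.array(b[1]),b[2])
for c in("top","side"):
  if c=="side":env.grab_frame("side")
  for k in("knob_tip","marker_tip"):print(c,k,[(m["uv"],m["confidence"]) for m in env.mark_of(c,k)])
```

```text
[639.117 204.309 238.119]
358 [ 57.004 -10.794] -1.0559320884470287
466 [41.289 -3.882] -0.3759781414085172
1194 [ 8.29  -1.918] -0.26517004111284104
top knob_tip [([345.4, 224.9], 0.47), ([343.3, 235.9], 0.46)]
top marker_tip [([346.8, 224.5], 0.96)]
side knob_tip [([293.6, 151.6], 0.79)]
side marker_tip [([297.3, 152.5], 0.65)]
```

Knob has not moved yet. Finish the stick first.

arm_command([
  [0,0,0.1],
  [0,0,0.2],
  [0,0,0.28],
  [0,0,0.33],
  [0,0,0.357],
  [-0.01,0,0.357],
  [-0.025,0,0.357],
  [-0.038,0,0.357],
  [-0.042,0,0.357],
  [-0.046,0,0.357],
  [-0.049,0,0.357],
  [-0.049,0,0.357],
], roll=[0,0,0,0,0,0,0,0,0,0,0,0])

```text
time_s: 17.58
ee_pos: [609.7, 206.4, 23.9]
eef_rot: [[1.0, -0.03, -0.0], [-0.03, -1.0, -0.0], [-0.0, 0.0, -1.0]]
contact_force: [0.3, 0.3, 0.0]
opening: 0.1
grip_force: 0.0
```

arm_command([
  [0.012,0,0],
  [0.045,0,0],
  [0.045,0,-0.09],
  [0.045,0,-0.19],
  [0.045,0,-0.29],
  [0.045,0,-0.36],
  [0.045,0,-0.36],
], roll=[0,0,0,0,0,0,0])

```text
time_s: 18.45
ee_pos: [639.9, 205.9, 245.8]
eef_rot: [[1.0, -0.03, 0.01], [-0.03, -1.0, 0.001], [0.01, -0.002, -1.0]]
contact_force: [-0.6, -0.2, -0.1]
opening: 0.0
grip_force: 0.0
```

arm_command([
  [-0.337,0.733,0],
  [-0.337,0.733,0],
  [-0.337,0.733,0],
  [-0.337,0.733,0],
  [-0.337,0.733,0],
  [-0.337,0.733,0],
  [-0.337,0.733,0],
  [-0.337,0.733,0],
  [-0.337,0.733,0],
  [-0.337,0.733,0],
  [-0.337,0.733,0],
], roll=[-0.076,-0.076,-0.076,-0.076,-0.076,-0.076,-0.076,-0.076,-0.076,-0.076,-0.076])

```text
time_s: 19.82
ee_pos: [422.2, -226.9, 239.5]
eef_rot: [[0.996, 0.091, -0.001], [0.091, -0.996, 0.001], [-0.0, -0.001, -1.0]]
contact_force: [-0.6, -0.1, -0.3]
opening: 0.1
grip_force: 0.0
```

Run:
```python
from lab import *
np.set_printoptions(precision=2,suppress=True)
t=env.grab_frame("top")[:,:,::-1].copy();cv2.imwrite("pics/t5.png",t);print(env.state()["ee_pos"])
print(label(t)[::3])
R=lambda im,x,y,w,h,k:cv2.resize(im[y:y+h,x:x+w],None,fx=k,fy=k,interpolation=cv2.INTER_CUBIC)
cv2.imwrite("pics/z5.png",R(t,182,162,80,60,8))
```

```text
[ 422.21 -226.88  239.66]
[[567.09  59.77   0.6   -0.76]
 [566.34  60.79   0.59  -0.76]
 [565.05  60.74   0.59  -0.75]
 [563.95  59.66   0.58  -0.74]
 [562.49  59.27   0.64  -0.72]]
```

View pics/z5.png

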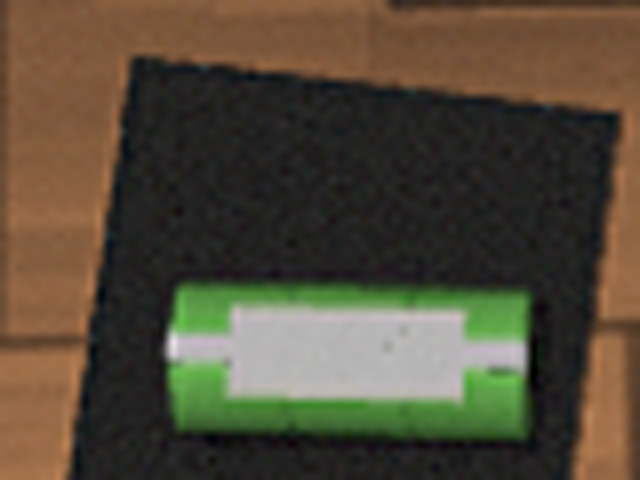

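Label centred at about 0 rad with the stick still and in the middle of the mat. Now nudge the knob further.

arm_command([
  [-0.0025,0,0.1],
  [-0.0025,0,0.18],
  [-0.0025,0,0.235],
  [-0.0025,0,0.2525],
  [-0.0025,0,0.2525],
  [-0.0025,-0.014,0.2525],
  [-0.0025,-0.024,0.2525],
  [-0.0025,-0.03,0.2525],
  [-0.0025,-0.034,0.2525],
  [-0.0025,-0.036,0.2525],
  [-0.0025,-0.038,0.2525],
  [-0.0025,-0.038,0.2525],
], roll=[0,0,0,0,0,0,0,0,0,0,0,0])

```text
time_s: 21.38
ee_pos: [418.5, -206.1, 88.8]
eef_rot: [[0.996, 0.09, 0.001], [0.09, -0.996, -0.001], [0.001, 0.001, -1.0]]
contact_force: [0.1, -2.9, -0.8]
opening: 0.1
grip_force: 1.4
```

arm_command([
  [0,0,0],
  [0,0,0],
], roll=[0,0])

```text
time_s: 21.62
ee_pos: [418.4, -205.7, 88.6]
eef_rot: [[0.996, 0.089, 0.0], [0.089, -0.996, -0.0], [0.0, 0.0, -1.0]]
contact_force: [0.3, -3.5, 1.0]
opening: 0.1
grip_force: 1.4
```

arm_command([
  [0,-0.001,0],
  [0,-0.002,0],
  [0,-0.003,0],
  [0,-0.003,0],
], roll=[0,0,0,0])

```text
time_s: 22.12
ee_pos: [418.1, -203.6, 88.6]
eef_rot: [[0.996, 0.09, 0.0], [0.09, -0.996, 0.0], [0.0, -0.0, -1.0]]
contact_force: [0.4, -2.9, 1.7]
opening: 0.2
grip_force: 1.2
```

arm_command([
  [0,0.012,0],
  [0,0.025,0],
  [0,0.025,-0.09],
  [0,0.025,-0.19],
  [0,0.025,-0.25],
  [-0.2,0.22,-0.25],
  [-0.2,0.22,-0.25],
  [-0.2,0.22,-0.25],
  [-0.2,0.22,-0.25],
  [-0.2,0.22,-0.25],
], roll=[0,0,0,0,0,0,0,0,0,0])

```text
time_s: 23.38
ee_pos: [310.5, -345.5, 238.2]
eef_rot: [[0.996, 0.089, 0.0], [0.089, -0.996, 0.001], [0.0, -0.001, -1.0]]
contact_force: [0.6, 0.4, 0.4]
opening: 0.1
grip_force: 0.0
```

Run:
```python
from kn import *
t=env.grab_frame("top")[:,:,::-1].copy();cv2.imwrite("pics/t6.png",t);print(env.state()["ee_pos"])
for b in blobs(t):print(b[0],np.array(b[1]),b[2])
for c in("top","side"):
  if c=="side":env.grab_frame("side")
  for k in("knob_tip","marker_tip","label_face","stick"):print(c,k,[(m["uv"],m["confidence"]) for m in env.mark_of(c,k)])
z=np.hstack([rect(t,"top",8),rect(t,"top",41)]);cv2.imwrite("pics/r6.png",z)
Q=lambda r:(182+345/8,162+r/8-.5)
x=[atz("top",Q(r),36)[0] for r in(284,437)];xc=sum(x)/2
print("xc",xc,x[0]-x[1]);y=atz("top",Q(350),68)[1]
for a in(-.1,0,.1):
  f=lambda b:proj("top",[xc+32*np.sin(b),y,36+32*np.cos(b)])[0,1]
  print(a,[((f(a+d)-162+.5)*8).round(1) for d in(.625,-.625)],"seen 307,399", "centre",f(a))
```

```text
[ 310.784 -345.221  238.28 ]
355 [ 57.12  -10.846] -1.1520495022334993
502 [40.328 -7.87 ] -0.4418599756281883
1285 [ 7.564 -2.974] -0.3836291119330664
top knob_tip [([350.8, 226.0], 0.45)]
top marker_tip [([346.5, 225.4], 0.82)]
top label_face [([224.3, 206.0], 0.74)]
top stick [([225.8, 208.8], 0.83)]
side knob_tip [([293.7, 153.4], 0.83)]
side marker_tip [([296.8, 150.6], 0.65)]
side label_face [([240.2, 271.9], 0.98)]
side stick [([238.6, 278.4], 0.96), ([244.2, 391.7], 0.66)]
xc 564.4153234150045 66.76126430223417
-0.1 [np.float64(311.4), np.float64(399.6)] seen 307,399 centre 205.79547423423173
0 [np.float64(305.9), np.float64(393.0)] seen 307,399 centre 204.85512523252416
0.1 [np.float64(301.0), np.float64(386.0)] seen 307,399 centre 203.93208623449715
```

View pics/r6.png

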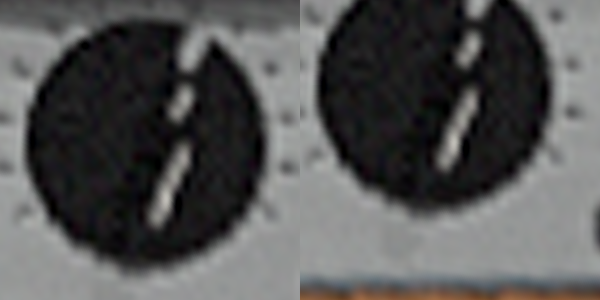

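The knob's white line (h=41 view (470,90)–(440,168)) gives −0.39 rad against the pin's −0.41, about 1–2 mm at the pointer's end. The label is within about 0.1 rad of up and the arm is clear, so I'm handing in.

```bash
python3 -c "
from rig import env
print(env.job_done())"
```

```text
the job is handed in; nothing more can be done
None
```

I rolled the stick until its label faced up within about 0.1 rad (limit 0.22) and turned the knob pointer to within about 2 mm of the pin (limit 5 mm), both measured from the camera images. The job was handed in at about 24 s of the 61 s allowed, and no verdict came back.

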